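# Open out the folding board

## Task

Open the folding wooden board out flat. First push the honey jar that stands in the way back toward the wall, sliding it upright along the worktop until all of it is past the far end of the board; then, with the fingers, turn the board's raised upper leaf over its hinge to the left and press it down until it lies fully flat on the worktop where the jar stood. Push only: do not lift or tip the jar, and leave the other things where they are.

Things in the scene. Friction and masses are not known exactly. Their poses are not given: they have to be found in the camera images.
- board: folding board of light wood: its lower leaf, fixed on the worktop, 14 mm thick. Origin on the worktop under the middle of the hinge line; x along the hinge, away from the robot; y left; z up. Lower leaf covers x -75..75, y -130..0 mm; the opened upper leaf will cover x -75..75, y 0..130. Mid free edge of each leaf: a thumb tab 50 mm wide (x), reaching 148 mm from the hinge
- board_hinge (a point): middle of the hinge line, 14 mm above the worktop; the axis runs along the board's x
- leaf (a joint): upper leaf's angle, rad: 0 folded shut on the lower leaf (right), 1.57 upright, 3.14 flat on the worktop at the left (end stop). Starts part raised, 0.45 to 0.8. Leaf 150x130x14 mm plus tab, 0.16 kg. The hinge is stiff (0.18 N m) and holds the leaf at any angle, so push it all the way down
- leaf_tab (a point): point in the upper leaf's thumb tab, 140 mm from the hinge line, mid-thickness (14 mm). Axes: y from the free edge to the hinge, z out of the face that is on top when shut (underneath when opened). The opposite, inner face lies in the plane of the hinge axis
- honey_jar_center (a point): glass honey jar with a screw lid, 64x68 mm across, 84 tall, about 0.25 kg; this point is at its centre, 42 mm up. Stands at the left of the hinge, in the upper leaf's way; slides upright if pushed low. Wall cabinets (underside about 0.55 m up) hang over the worktop from about 0.63 m in front of the robot: keep the wrist low and draw back before rising
- honey_jar: the same jar; origin under its centre, z axis up
- salt_shaker: salt shaker, 44 mm across, 90 tall, standing just behind the board; leave alone; origin under its centre
- spice_jar: spice jar, 45 mm across, 97 tall, standing behind the board, to the right; leave alone; origin under its centre
- peeler: vegetable peeler lying on the hob, 170x25x18 mm; leave alone; origin under its centre
- garlic: head of garlic on the hob, 55 mm across; leave alone; origin under its centre
- teaspoon: teaspoon lying in front of the sink, 138x27x13 mm; leave alone; origin under its centre
- mug: spotted mug left of the sink's front, 78 mm across, 93 tall; leave alone; origin under it

How it is judged (in metres and radians):
On the way, in this order (a step that is already met when the one before it is completed fails the run):
1. the jar stands upright wholly past the far end of the board, with the leaf not yet turned past upright (x of honey_jar_center in the frame of board above 0.111 m and angle between honey_jar's own z axis and vertical below 0.1 rad and value of joint leaf below 1.7 rad), for 0.2 s.
2. the upper leaf lies flat on the left (value of joint leaf above 3.05 rad), for 0.2 s.
At the end, for the whole second after the job is handed in: the upper leaf lies flat on the left (joint above 3.05 rad, at rest); the jar stands upright (within 0.1 rad) and at rest on the worktop, its centre more than 111 mm from the board's origin along the board's x, i.e. wholly past the board's far end (value of joint leaf above 3.05 rad and velocity of joint leaf below 0.05 rad/s and x of honey_jar_center in the frame of board above 0.111 m and angle between honey_jar's own z axis and vertical below 0.1 rad and linear speed of honey_jar below 0.01 m/s and height (world z) of honey_jar_center between 0.034 and 0.05 m); the robot touches nothing.
It fails at once if the jar is lifted off the worktop (height (world z) of honey_jar_center above 0.055 m).
It fails at once if the jar is tipped (angle between honey_jar's own z axis and vertical above 0.35 rad).
It fails at once if another thing is pushed away (distance of any of salt_shaker, spice_jar, peeler, garlic, teaspoon, mug from where it was at the start of the episode above 0.03 m).
It also fails if it takes over 61 s, if anything falls off the work surface, if the arm or the gripper's body presses on something with over 40 N, if the wrist force passes 120 N, or if a joint passes its speed limit or range.

## Robot

A 7-joint arm with a two-finger parallel gripper is mounted at the origin on a cart in front of the work surface, level with it; the furniture and walls round the work are solid. World frame = base frame: x ahead of the robot, y to its left, z up, the work surface at z = 0. Lengths are in m, angles in degrees, forces in N, time in s.
With the tool pointing down it reaches from about 0.425 to 0.95 m from the base axis. Payload 16.7 kg.
Tool frame: the origin (TCP) lies at the very end of the fingers, on their centre line; the grasp point (between the pads) lies 19 mm behind it (bot.grip_depth is the distance from the TCP to the grasp point, in m); z points along the fingers, y is the line along which they close (so a half turn about z gives the same grasp; the last joint's range is limited). The gripper opens to 94 mm and grips with 3 to 60 N. Pads are 16 mm wide; open, the fingers measure 119 mm over their backs; the gripper's body (75 mm by 177 mm) begins 78 mm behind the grasp point.
Start: joints at [56.179, 24.414, 4.234, 92.017, -1.954, 63.644, -3.845], TCP at [0.288, -0.61, 0.205] pointing down, gripper open.
Joint ranges: [-163.25, 163.25], [-28.42, 122.38], [-70.27, 78.77], [12.13, 141.07], [-58.53, 238.53], [9.26, 117.41], [-156.51, 156.51]. Speed limits (degrees/s): [108.29, 108.29, 136.94, 136.94, 172.46, 172.46, 172.46].

## Interface

Orientations are given as [roll, pitch, yaw] about the fixed x, y, z axes, in that order (R = Rz(yaw) Ry(pitch) Rx(roll)).
In Python, from workcell import bot gives the robot as it stands.
- The arm moves only by the tool move_arm, never from a script. Its argument "increments" is a list of rows, each a list of 7 numbers: the shift along the world's x, y, z in m, then the turn, a rotation vector about the world's x, y, z in rad, then the gripper command: -1 is shut, 1 is fully open, values between are in proportion. A call has exactly 8 rows; each row shifts and turns the commanded pose from where the row before left it; what a row does not reach is not made up. A row lasts 1/10 s, in which the tool goes at most 50 mm and 8.59 degrees, less where a joint would pass 70% of its speed; a pose out of reach is approached as far as the arm can. A call is refused whole if a number of a shift passes 0.05 or a number of a turn 0.15, either way. A call with a gripper value outside its range is refused whole. The fingers move at their own pace and stop on an object; "squeeze" is the grip in N (left out, the last holds). Time passes only in rows, so rows that do not move let the fingers close, or fill a call up. It gives the time, the measured TCP pose, the force, the opening and the grip force at its end, in the units of the state.
- bot.state(): the state, without advancing time (a new reading comes with each control period).
- bot.read_camera(name): name is "scene" or "top" or "wrist"; returns a dict with "pixels" (384x512x3 uint8, red, green, blue), "fov_y" (degrees; the focal length in pixels is half the picture's height over the tangent of half this angle, whatever the lens; pixels are square), "cx", "cy" (the principal point, pixels), "pose" (4x4, takes a point from camera to world coordinates); the wrist camera has in their place "mount" (4x4, takes a point from camera to tool coordinates, whose origin is the TCP and whose axes are the flange's). Camera axes: x right, y down, z forward; pixel columns grow to the right and rows downward; lengths in m; the calibration is good to about 2 mm. A picture is of the moment at which its call begins: read the wrist's pose just before it. There is no depth.
- bot.close_job(): hands the job in; it is judged then, once.
The state is a dict: "clock": time; "joint_positions": joint angles; "joint_vel": joint speeds; "joint_efforts": joint torques, N m; "position": TCP position; "ee_rot": TCP orientation; "wrist_force": force on the tool from outside, world axes, zero at the start; "ft_torque": the same for the moment, N m; "opening": finger opening in m; "gripper_force": force on a finger pad.
Only numpy, scipy, OpenCV 4.12 (cv2) and the standard library are available. Lean on these libraries where they do the work, as an engineer would, in place of code of your own. Each camera call takes 0.05 s, during which the arm holds its last target. There are 200 camera calls.

## Working session

There is one attempt and no reset: what is moved stays moved. The work goes in short steps, Python scripts to look and compute and a tool call to move; the robot and the scene stay as the last step left them, time stands still between calls to the robot, and variables do not carry over. Pictures are saved under pics/ and viewed, at most 10 in all, crops included, and the job is handed in when it is done.

Besides the shell and the picture viewer there is one more tool, called after "Emit:" as a command line: name --pt "numbers of a row" for each row, then --argument value for the rest. move_arm: Moves the arm, as the interface text tells. Its arguments: {"type":"object","properties":{"increments":{"type":"array","items":{"type":"array","items":{"type":"number"}}},"squeeze":{"type":"number"}},"required":["increments"]}

```bash
mkdir -p pics; cat > h.py <<'E'
import numpy as np, cv2
from workcell import bot
def snap(n,f):
    c=bot.read_camera(n); cv2.imwrite(f,cv2.cvtColor(c["pixels"],cv2.COLOR_RGB2BGR)); c2={k:np.array(v) for k,v in c.items()}; np.savez(f[:-4]+".npz",**c2); return c
def ray(c,u,v,z):
    f=192/np.tan(np.radians(float(c["fov_y"]))/2); P=np.array(c["pose"])
    d=P[:3,:3]@np.array([(u-c["cx"])/f,(v-c["cy"])/f,1]); o=P[:3,3]
    return o+d*(z-o[2])/d[2]
def proj(c,p):
    f=192/np.tan(np.radians(float(c["fov_y"]))/2); P=np.array(c["pose"]); q=P[:3,:3].T@(np.array(p)-P[:3,3])
    return np.array([c["cx"]+f*q[0]/q[2],c["cy"]+f*q[1]/q[2]])
E
python3 - <<'E'
from h import *
for n in("top","scene"):
    c=snap(n,f"pics/{n}0.png"); print(n,c["fov_y"],c["cx"],c["cy"],np.round(c["pose"],3).tolist())
a=cv2.imread("pics/top0.png");b=cv2.imread("pics/scene0.png")
cv2.imwrite("pics/t0.png",cv2.resize(a,(800,600)));cv2.imwrite("pics/s0.png",cv2.resize(b,(800,600)))
E
```

```text
top 43.9496074668461 257.404810964704 197.6038593594191 [[-0.397, -0.828, 0.396, -0.154], [-0.918, 0.354, -0.179, 0.431], [0.008, -0.434, -0.901, 1.662], [0.0, 0.0, 0.0, 1.0]]
scene 51.39931315401553 257.59731712909604 191.35417892915717 [[0.573, -0.365, 0.733, -0.743], [-0.819, -0.264, 0.509, -0.794], [0.008, -0.893, -0.451, 0.863], [0.0, 0.0, 0.0, 1.0]]
```

View pics/t0.png

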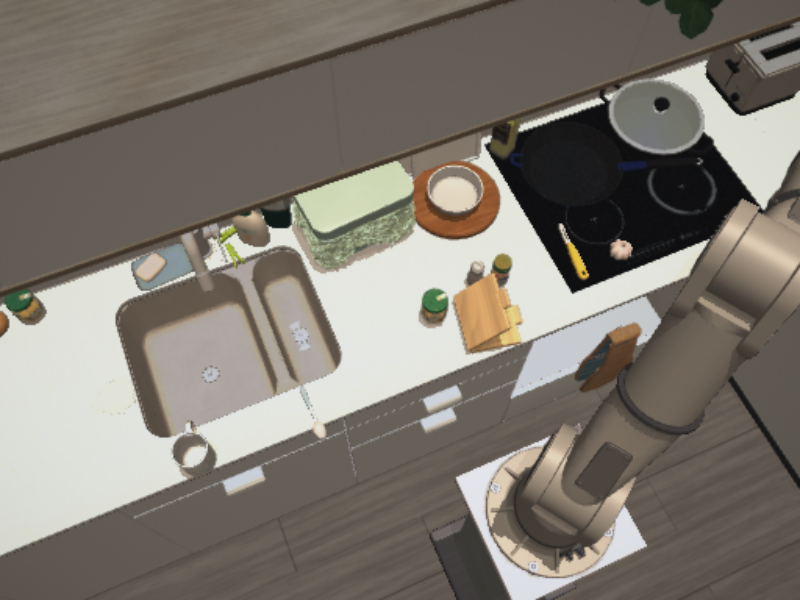

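View pics/s0.png

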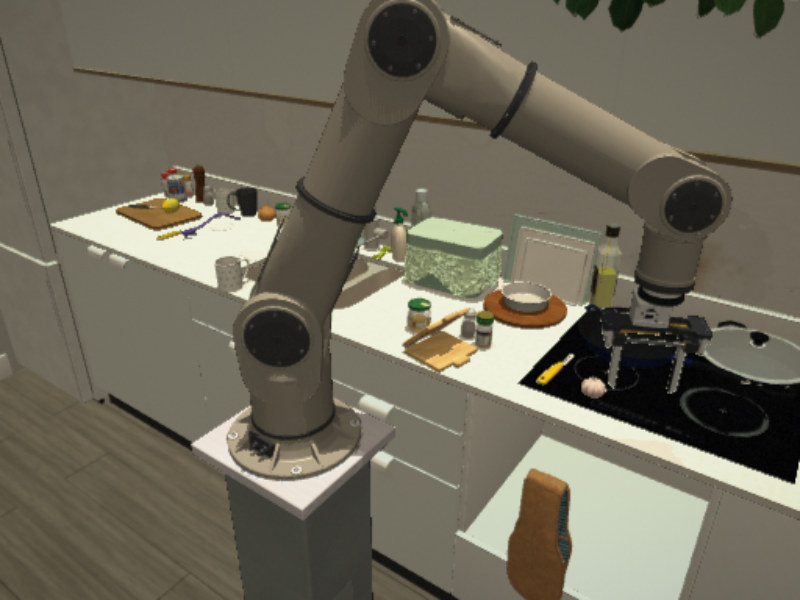

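The top view shows the jar at about (435,305), the board at about (490,315), and the shaker and spice jar at (477,270) and (502,265). The scene view shows the same things near (440,330). I'll enlarge both areas.

```bash
python3 - <<'E'
from h import *
a=cv2.imread("pics/top0.png")[155:230,260:340];b=cv2.imread("pics/scene0.png")[180:240,250:330]
A=cv2.resize(a,None,fx=8,fy=8,interpolation=cv2.INTER_CUBIC)
for i in range(0,80,10): cv2.putText(A,str(260+i),(i*8,10),0,.35,(0,0,255));cv2.line(A,(i*8,0),(i*8,599),(0,0,255),1) 
for i in range(0,75,10): cv2.putText(A,str(155+i),(0,i*8+10),0,.35,(255,0,0));cv2.line(A,(0,i*8),(639,i*8),(255,0,0),1)
cv2.imwrite("pics/ta.png",A)
B=cv2.resize(b,None,fx=10,fy=10,interpolation=cv2.INTER_CUBIC)
for i in range(0,80,10): cv2.putText(B,str(250+i),(i*10,10),0,.35,(0,0,255));cv2.line(B,(i*10,0),(i*10,599),(0,0,255),1)
for i in range(0,60,10): cv2.putText(B,str(180+i),(0,i*10+10),0,.35,(255,0,0));cv2.line(B,(0,i*10),(799,i*10),(255,0,0),1)
cv2.imwrite("pics/sb.png",B)
E
```

```text
(no output)
```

View pics/ta.png

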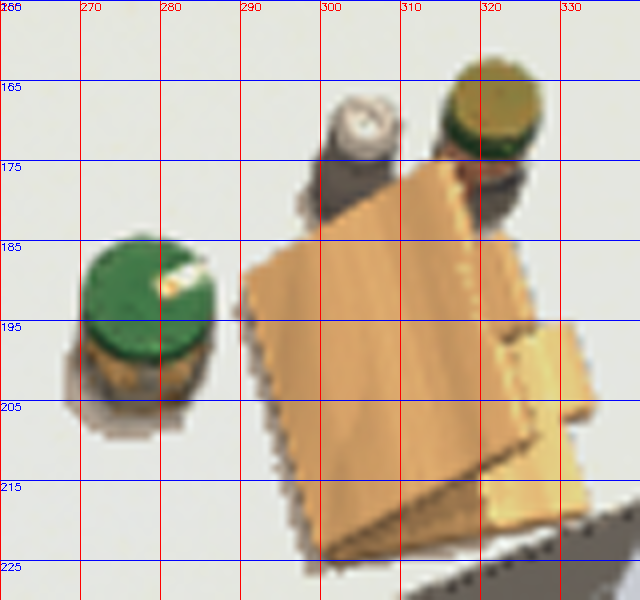

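View pics/sb.png

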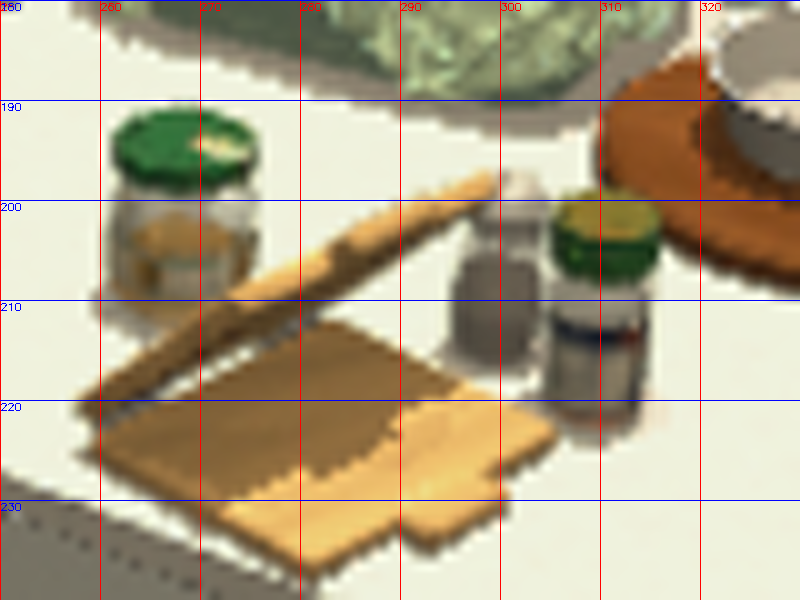

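The enlarged crops give these points:
- **Top view:** the jar lid spans columns 270–287 and its base bottom is at row 207. The leaf's outer face has corners (290.5,189), (315.5,175), (326.5,210) and (300,224).
- **Scene view:** the lower leaf has corners (260,225), (281,237) and (305.5,223). The jar lid is centred at (268,194).

Next I fit the poses to these points.

```bash
cat > fit.py <<'E'
from h import *
from scipy.optimize import least_squares
T=np.load("pics/top0.npz");S=np.load("pics/scene0.npz")
def W(p,b):
    c,s=np.cos(b[2]),np.sin(b[2]); return [b[0]+c*p[0]-s*p[1],b[1]+s*p[0]+c*p[1],p[2]]
def up(x,r,t,th): # leaf point: r from hinge, t thickness
    return [x,-r*np.cos(th)+t*np.sin(th),.014+r*np.sin(th)+t*np.cos(th)]
L=[(T,(333.5,219),(-.075,-.13,.014)),(T,(334,206),(-.025,-.148,.014)),(T,(331,195),(.025,-.148,.014)),
(S,(260,225),(-.075,0,.014)),(S,(281,237),(-.075,-.13,.014)),(S,(305.5,223),(.075,-.13,.014)),(S,(293,234.5),(-.025,-.148,.014)),(S,(300.5,229.5),(.025,-.148,.014))]
U=[(T,(290.5,189),(.075,0,.014)),(T,(315.5,175),(.075,.13,.014)),(T,(300,224),(-.075,0,.014)),(T,(326.5,210),(-.075,.13,.014)),(S,(299,197),(.075,.13,.014)),(S,(273,209.5),(-.075,.13,.014))]
def res(b):
    return np.array([proj(c,W(p,b))-uv for c,uv,p in L]+[proj(c,W(up(*p,b[3]),b))-uv for c,uv,p in U]).ravel()
if __name__=="__main__":
    r=least_squares(res,[.5,.0,0,.6],loss="soft_l1");print(r.x,np.degrees(r.x[2:]));print(np.round(res(r.x).reshape(-1,2),1))
    b=r.x
    # jar from lid centre z=.084
    j=[ray(T,278.7,191.7,.084),ray(S,268,194,.084)];print("jar",j)
    o=[ray(T,305.5,170,.09),ray(S,302,199,.09)];print("salt",o)
    q=[ray(T,321.5,167,.097),ray(S,310.5,201,.097)];print("spice",q)
    c,s=np.cos(b[2]),np.sin(b[2])
    for p in (j,o,q):
        m=np.mean(p,0)[:2]-b[:2];print(c*m[0]+s*m[1],-s*m[0]+c*m[1])
    print("box front",ray(T,205,172,0),ray(T,266,145,0), "trivet",ray(T,290,152,0.01))
    C=bot.read_camera("wrist");print(np.round(C["mount"],3).tolist(),C["fov_y"]);print(bot.state())
E
python3 fit.py
```

```text
[ 0.47436534 -0.01657006 -0.2034295   0.76806529] [-11.65565167  44.00689933]
[[ 1.1 -0.1]
 [ 1.6  0.2]
 [ 1.1 -0.3]
 [-2.4 -1.4]
 [-0.3 -0.4]
 [ 0.6 -0.1]
 [-0.1 -0.9]
 [ 0.8 -0.5]
 [-1.   0.4]
 [ 0.2 -1. ]
 [-1.1  0.7]
 [-0.   0.2]
 [-0.1  0.3]
 [-0.1  0.1]]
jar [array([0.53127115, 0.03525781, 0.084     ]), array([0.53129272, 0.03623795, 0.084     ])]
salt [array([ 0.57214528, -0.09430916,  0.09      ]), array([ 0.56632631, -0.10986508,  0.09      ])]
spice [array([ 0.55680978, -0.15318731,  0.097     ]), array([ 0.55949712, -0.15279732,  0.097     ])]
0.04517319145890766 0.06273793821558701
0.11019113055783077 -0.06458704044732892
0.10962165050858594 -0.1166815022472737
box front [0.76274835 0.24749965 0.        ] [ 0.78270563 -0.02659469  0.        ] trivet [ 0.7086053  -0.09970711  0.01      ]
[[0.001, -0.964, -0.267, 0.077], [1.0, 0.001, -0.0, 0.0], [0.0, -0.267, 0.964, -0.179], [0.0, 0.0, 0.0, 1.0]] 59.70058542180488
{'clock': 0.15, 'joint_positions': array([56.17754762, 24.44175994,  4.22921251, 92.04104747, -1.95194719,
       63.64468284, -3.84557625]), 'joint_vel': array([-0.01639154, -0.0039725 , -0.03372029, -0.10643639, -0.02120799,
       -0.05329589, -0.09222271]), 'joint_efforts': array([ 4.49025058e-03, -9.36281061e+01,  3.67004313e+00, -4.54435444e+01,
       -4.86241048e-02,  1.78698963e-02,  1.21615549e-04]), 'position': array([ 0.28786253, -0.61018205,  0.20495261]), 'ee_rot': array([-1.79944718e+02,  4.16072206e-03,  2.52569788e+01]), 'wrist_force': array([-0.09252737,  0.46685681,  0.68119333]), 'ft_torque': array([-0.00841449, -0.02536197, -0.01717659]), 'gripper_force': 0.0, 'opening': 0.09388703398539539}
```

Emit:
move_arm --pt "0.017 0.039 0 0 0 -0.04 0" --pt "0.017 0.039 0 0 0 -0.04 0" --pt "0.017 0.039 0 0 0 -0.04 0" --pt "0.017 0.039 0 0 0 -0.04 -0.4" --pt "0.017 0.039 0 0 0 -0.04 -0.4" --pt "0.017 0.039 0 0 0 -0.04 -0.4" --pt "0.017 0.039 0 0 0 -0.04 -0.4" --pt "0.017 0.039 0 0 0 -0.04 -0.4"

```text
clock: 0.95
position: [0.4243, -0.2967, 0.2055]
ee_rot: [180.0, -0.0, 6.8]
wrist_force: [1.7, -0.5, 0.0]
opening: 0.0333
gripper_force: 0.0
```

Emit:
move_arm --pt "0.004 0.044 0 0 0 -0.04 -0.4" --pt "0.004 0.044 0 0 0 -0.04 -0.4" --pt "0.004 0.044 0 0 0 -0.04 -0.4" --pt "0.004 0.044 0 0 0 -0.04 -0.4" --pt "0.004 0.044 0 0 0 -0.04 -0.4" --pt "0.004 0.044 0 0 0 -0.04 -0.4" --pt "0.004 0.044 0 0 0 -0.04 -0.4" --pt "0.004 0.044 0 0 0 -0.04 -0.4"

```text
clock: 1.75
position: [0.4557, 0.0553, 0.2056]
ee_rot: [180.0, -0.0, -11.5]
wrist_force: [0.8, -0.2, -0.3]
opening: 0.028
gripper_force: 0.0
```

```bash
python3 - <<'E'
from h import *
s=bot.state();print({k:np.round(s[k],3) for k in("clock","joint_positions","position","ee_rot","opening","wrist_force")})
c=snap("wrist","pics/w1.png")
E
```

```text
{'clock': np.float64(1.75), 'joint_positions': array([   3.771,    5.064,  -19.686,  117.625,    2.029,   57.604,
       -118.448]), 'position': array([0.456, 0.055, 0.206]), 'ee_rot': array([ 1.79999e+02, -2.00000e-02, -1.15170e+01]), 'opening': np.float64(0.028), 'wrist_force': array([ 0.819, -0.185, -0.345])}
```

View pics/w1.png

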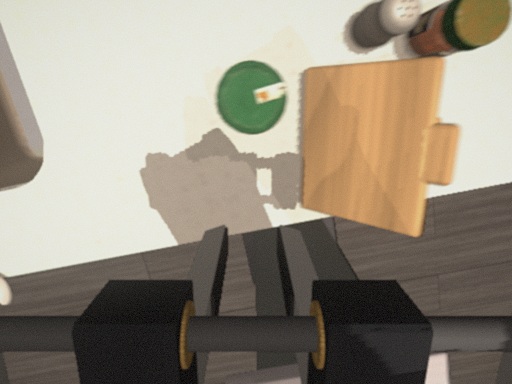

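The wrist view shows the jar lid at (252,97), the leaf's hinge edge from (304,69) to (303,206), and the tab at (440,155). The front of the work surface runs along the row where the fingers come down.

```bash
cat >> h.py <<'E'
from scipy.spatial.transform import Rotation as Ro
def wcam(c,s):
    c=dict(c);M=np.eye(4);M[:3,:3]=Ro.from_euler("xyz",s["ee_rot"],degrees=True).as_matrix();M[:3,3]=s["position"];c["pose"]=M@np.array(c["mount"]);return c
E
python3 - <<'E'
from h import *
s=bot.state();c=wcam(np.load("pics/w1.npz"),s)
j=ray(c,252,97,.084);print("jar",j)
a=ray(c,304,69,.024);b=ray(c,303,206,.024);print(a,b,np.degrees(np.arctan2(*(a-b)[1::-1])),np.linalg.norm(a-b),(a+b)/2)
for z in(.1,.117,.13): print("tab",z,ray(c,459,126,z),ray(c,452,185,z))
print("edge",ray(c,160,245,0),ray(c,70,260,0))
E
```

```text
jar [0.53486857 0.04654293 0.084     ]
[ 0.55189334 -0.01059059  0.024     ] [0.40779578 0.01326205 0.024     ] -9.399009004693202 0.1460583981724506 [0.47984456 0.00133573 0.024     ]
tab 0.1 [ 0.47777935 -0.11880431  0.1       ] [ 0.42741806 -0.11101986  0.1       ]
tab 0.117 [ 0.48100152 -0.10896612  0.117     ] [ 0.43364021 -0.10164539  0.117     ]
tab 0.13 [ 0.48346553 -0.1014428   0.13      ] [ 0.43839833 -0.09447667  0.13      ]
edge [3.83979928e-01 1.94267050e-01 5.55111512e-17] [0.38636396 0.31173674 0.        ]
```

Emit:
move_arm --pt "0 0 -0.023 0 0 0.015 -0.4" --pt "0 0 -0.023 0 0 0 -0.4" --pt "0 0 -0.023 0 0 0 -0.4" --pt "0 0 -0.023 0 0 0 -0.4" --pt "0 0 -0.023 0 0 0 -0.4" --pt "0 0 -0.023 0 0 0 -0.4" --pt "0 0 -0.023 0 0 0 -0.4" --pt "0 0 -0.023 0 0 0 -0.4"

```text
clock: 2.6
position: [0.4559, 0.0534, 0.0206]
ee_rot: [-180.0, -0.0, -10.6]
wrist_force: [1.2, 1.0, 0.4]
opening: 0.0281
gripper_force: 0.0
```

Emit:
move_arm --pt "0.008 -0.0015 0 0 0 0 -0.4" --pt "0.008 -0.0015 0 0 0 0 -0.4" --pt "0.008 -0.0015 0 0 0 0 -0.4" --pt "0.006 -0.001 0 0 0 0 -0.4" --pt "0.006 -0.001 0 0 0 0 -0.4" --pt "0.006 -0.001 0 0 0 0 -0.4" --pt "0.006 -0.001 0 0 0 0 -0.4" --pt "0.006 -0.001 0 0 0 0 -0.4"

```text
clock: 3.4
position: [0.5102, 0.044, 0.0215]
ee_rot: [180.0, 0.0, -10.6]
wrist_force: [-2.5, 0.1, 1.9]
opening: 0.0279
gripper_force: 1.2
```

```bash
python3 - <<'E'
from h import *
c=snap("wrist","pics/w2.png")
E
```

```text
(no output)
```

View pics/w2.png

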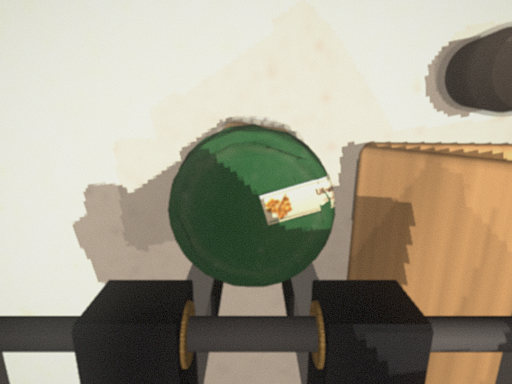

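The jar is cradled squarely between the fingers and upright, with its lid at (252,205). The board's far-left corner is at (360,142).

```bash
python3 - <<'E'
from h import *
s=bot.state();c=wcam(np.load("pics/w2.npz"),s);print(s["position"])
j=ray(c,252,205,.084);a=ray(c,360,142,.024);b=ray(c,350,270,.024);print(j,a,b,np.degrees(np.arctan2(*(a-b)[1::-1])))
t=np.radians(-10.6);print("ahead of corner",(j-a)[:2]@[np.cos(t),np.sin(t)])
E
```

```text
[0.51123148 0.04386677 0.02153861]
[0.55097445 0.03624625 0.084     ] [ 0.55616152 -0.02256388  0.024     ] [ 0.48258276 -0.00948022  0.024     ] -10.082854703071972
ahead of corner -0.01591675803995725
```

Emit:
move_arm --pt "0.008 -0.0014 0 0 0 0 -0.4" --pt "0.008 -0.0014 0 0 0 0 -0.4" --pt "0.008 -0.0014 0 0 0 0 -0.4" --pt "0.008 -0.0014 0 0 0 0 -0.4" --pt "0.008 -0.0014 0 0 0 0 -0.4" --pt "0.008 -0.0014 0 0 0 0 -0.4" --pt "0.008 -0.0014 0 0 0 0 -0.4" --pt "0.008 -0.0014 0 0 0 0 -0.4"

```text
clock: 4.25
position: [0.5747, 0.0327, 0.0214]
ee_rot: [-180.0, -0.0, -10.6]
wrist_force: [-1.9, 0.1, 0.5]
opening: 0.0285
gripper_force: 0.8
```

Emit:
move_arm --pt "0.008 -0.0014 0 0 0 0 -0.4" --pt "0.006 -0.001 0 0 0 0 -0.4" --pt "0.003 -0.0005 0 0 0 0 -0.4" --pt "0 0 0 0 0 0 -0.4" --pt "-0.006 0.001 0 0 0 0 -0.4" --pt "-0.015 0.003 0 0 0 0 -0.4" --pt "-0.02 0.004 0 0 0 0 -0.4" --pt "-0.02 0.004 0 0 0 0 -0.4"

```text
clock: 5.05
position: [0.5287, 0.0421, 0.0215]
ee_rot: [-180.0, -0.0, -10.6]
wrist_force: [-0.2, -0.3, 0.0]
opening: 0.028
gripper_force: 0.0
```

```bash
python3 - <<'E'
from h import *
c=snap("wrist","pics/w3.png")
E
```

```text
(no output)
```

View pics/w3.png

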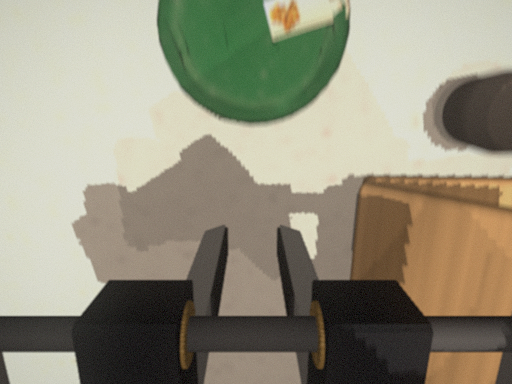

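The jar stands clear ahead, with its near lid edge at (254,121) and its centre near row 26. It is well past the board's far corner at (362,178). Next I check the number and work out the leaf path.

```bash
python3 - <<'E'
from h import *
s=bot.state();c=wcam(np.load("pics/w3.npz"),s)
j=ray(c,254,26,.084);a=ray(c,362,178,.024);t=np.radians(-10.5);X=np.array([np.cos(t),np.sin(t)]);Y=np.array([-X[1],X[0]])
print(j,a,"jar board x",(j-a)[:2]@X+.075)
h=a[:2]-.075*X-.010*Y;h=(h+[.4745,-.0166])/2;print("hinge",h)
P=lambda y,z:np.r_[h+Y*(y-.0125),z]
pts=[P(-.125,.2),P(-.125,.087),P(-.106,.087)]
for d in range(50,91,8): th=np.radians(d);pts.append(P(-.148*np.cos(th),.148*np.sin(th)-.016))
for d in list(range(97,180,7))+[180]: th=np.radians(d);pts.append(P(-.118*np.cos(th),.014+.118*np.sin(th)))
pts=np.array(pts)
for p,d in zip(pts,np.diff(np.vstack([s["position"],pts]),axis=0)): print(np.round(p,3),np.round(d,3))
E
```

```text
[0.62399012 0.02365514 0.084     ] [ 0.55095639 -0.02281203  0.024     ] jar board x 0.1383427955577812
hinge [ 0.47494496 -0.01778846]
[ 0.45  -0.153  0.2  ] [-0.076 -0.196  0.179]
[ 0.45  -0.153  0.087] [ 0.     0.    -0.113]
[ 0.453 -0.134  0.087] [0.003 0.019 0.   ]
[ 0.455 -0.124  0.097] [0.002 0.011 0.01 ]
[ 0.458 -0.107  0.11 ] [0.003 0.016 0.012]
[ 0.462 -0.089  0.119] [0.003 0.018 0.01 ]
[ 0.465 -0.07   0.126] [0.004 0.019 0.007]
[ 0.469 -0.05   0.131] [0.004 0.02  0.004]
[ 0.473 -0.03   0.132] [0.004 0.02  0.001]
[ 0.475 -0.016  0.131] [ 0.003  0.014 -0.001]
[ 0.478 -0.002  0.128] [ 0.003  0.014 -0.003]
[0.48  0.012 0.124] [ 0.003  0.014 -0.004]
[0.483 0.024 0.118] [ 0.002  0.013 -0.006]
[0.485 0.036 0.111] [ 0.002  0.012 -0.008]
[0.487 0.048 0.102] [ 0.002  0.011 -0.009]
[0.489 0.057 0.091] [ 0.002  0.01  -0.01 ]
[0.49  0.066 0.08 ] [ 0.002  0.009 -0.011]
[0.492 0.073 0.068] [ 0.001  0.007 -0.012]
[0.493 0.079 0.054] [ 0.001  0.006 -0.013]
[0.494 0.083 0.041] [ 0.001  0.004 -0.014]
[0.494 0.085 0.026] [ 0.     0.002 -0.014]
[0.494 0.086 0.014] [ 0.     0.001 -0.012]
```

Emit:
move_arm --pt "-0.005 0 0.04 0 0 0 -1" --pt "-0.005 0 0.04 0 0 0 -1" --pt "-0.005 0 0.04 0 0 0 -1" --pt "-0.01 0 0.04 0 0 0 -1" --pt "-0.01 -0.02 0.03 0 0 0 -1" --pt "-0.01 -0.04 0 0 0 0 -1" --pt "-0.01 -0.04 0 0 0 0 -1" --pt "-0.01 -0.04 0 0 0 0 -1"

```text
clock: 5.9
position: [0.464, -0.0993, 0.2119]
ee_rot: [180.0, -0.1, -10.5]
wrist_force: [0.5, -0.6, 0.1]
opening: 0.0004
gripper_force: 0.0
```

Emit:
move_arm --pt "-0.01 -0.035 0 0 0 0 -1" --pt "0 -0.023 0 0 0 0 -1" --pt "0 0 0 0 0 0 -1" --pt "0 0 0 0 0 0 -1" --pt "0 0 0 0 0 0 -1" --pt "0 0 0 0 0 0 -1" --pt "0 0 0 0 0 0 -1" --pt "0 0 0 0 0 0 -1"

```text
clock: 6.7
position: [0.455, -0.1556, 0.2114]
ee_rot: [-180.0, 0.0, -10.5]
wrist_force: [0.0, 0.9, -0.8]
opening: 0.0004
gripper_force: 0.0
```

```bash
python3 - <<'E'
from h import *
c=snap("wrist","pics/w4.png");print(bot.state()["position"])
E
```

```text
[ 0.4550279  -0.15573466  0.21146043]
```

View pics/w4.png

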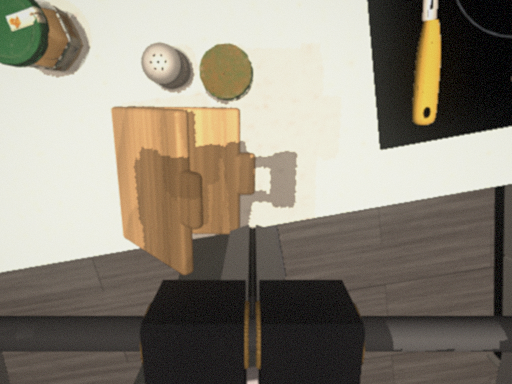

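The closed fingertips are at (253,228), to the right of the raised tab, whose right edge is at column 201 over rows 172–228. The way down is clear.

```bash
python3 - <<'E'
from h import *
s=bot.state();c=wcam(np.load("pics/w4.npz"),s);t=np.radians(-10.5);X=np.array([np.cos(t),np.sin(t)]);Y=np.array([-X[1],X[0]])
h=np.array([.475,-.018])
for n,u,v,z in (("tabfar",201,173,.12),("tabnear",201,228,.12),("lowtabfar",254,153,.014),("lowtabnear",254,194,.014),("lowfar",240,109,.014)):
    p=ray(c,u,v,z);print(n,p,(p[:2]-h)@X,(p[:2]-h)@Y)
q=s["position"][:2]-h;print("tcp",q@X,q@Y)
E
```

```text
tabfar [ 0.48189269 -0.11802251  0.12      ] 0.02500492886045524 -0.09709153323175267
tabnear [ 0.4344713  -0.10723385  0.12      ] -0.023588462933363998 -0.09512539261276806
lowtabfar [ 0.47424304 -0.16176336  0.014     ] 0.025454506861850364 -0.14149397203648809
lowtabnear [ 0.42684925 -0.15307404  0.014     ] -0.02272916799876668 -0.14158699111379702
lowfar [ 0.52453346 -0.15542744  0.014     ] 0.07374817560167099 -0.12609944540413698
tcp 0.005462479125074977 -0.13906790308856884
```

Emit:
move_arm --pt "0 0 -0.031 0 0 0 -1" --pt "0 0 -0.031 0 0 0 -1" --pt "0 0 -0.031 0 0 0 -1" --pt "0 0 -0.031 0 0 0 -1" --pt "0 0 0 0 0 0 -1" --pt "0.001 0.01 0 0 0 0 -1" --pt "0.001 0.01 0 0 0 0 -1" --pt "0.001 0.01 0 0 0 0 -1"

```text
clock: 7.55
position: [0.4591, -0.1253, 0.089]
ee_rot: [180.0, -0.1, -10.5]
wrist_force: [-0.7, -8.4, 5.4]
opening: 0.0007
gripper_force: 3.9
```

Emit:
move_arm --pt "0.002 0.01 0.009 0 0 0 -1" --pt "0.003 0.016 0.012 0 0 0 -1" --pt "0.003 0.018 0.011 0 0 0 -1" --pt "0.003 0.019 0.008 0 0 0 -1" --pt "0.003 0.02 0.005 0 0 0 -1" --pt "0.003 0.02 0.001 0 0 0 -1" --pt "0 0 0 0 0 0 -1" --pt "0 0 0 0 0 0 -1"

```text
clock: 8.35
position: [0.4751, -0.0227, 0.1341]
ee_rot: [-180.0, -0.0, -10.5]
wrist_force: [-0.3, -1.0, 0.0]
opening: 0.0009
gripper_force: 0.0
```

```bash
python3 - <<'E'
from h import *
c=snap("wrist","pics/w5.png");c=snap("scene","pics/s5.png")
a=cv2.imread("pics/w5.png");b=cv2.resize(cv2.imread("pics/s5.png")[130:250,210:340],(390,360));cv2.imwrite("pics/m5.png",np.hstack([cv2.resize(a,(400,300)),b[:300]]))
E
```

```text
(no output)
```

View pics/m5.png

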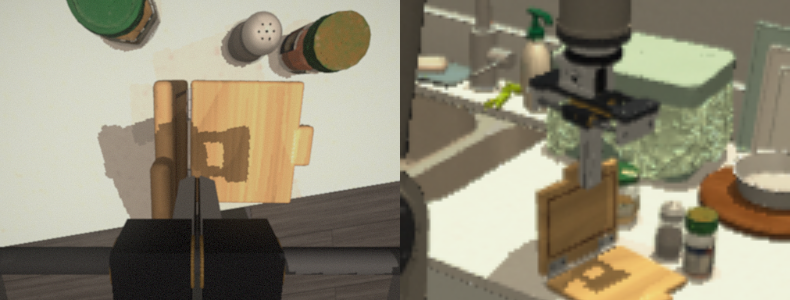

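The leaf is upright, with the fingers against its inner face. I'll carry on over and down.

Emit:
move_arm --pt "0.003 0.014 -0.002 0 0 0 -1" --pt "0.003 0.014 -0.003 0 0 0 -1" --pt "0.003 0.014 -0.004 0 0 0 -1" --pt "0.002 0.013 -0.006 0 0 0 -1" --pt "0.002 0.012 -0.008 0 0 0 -1" --pt "0.002 0.011 -0.009 0 0 0 -1" --pt "0.002 0.01 -0.01 0 0 0 -1" --pt "0.002 0.009 -0.011 0 0 0 -1"

```text
clock: 9.25
position: [0.4942, 0.0739, 0.0799]
ee_rot: [180.0, -0.0, -10.6]
wrist_force: [-1.0, -1.4, -0.1]
opening: 0.0004
gripper_force: 0.6
```

Emit:
move_arm --pt "0.001 0.007 -0.012 0 0 0 -1" --pt "0.001 0.006 -0.013 0 0 0 -1" --pt "0.001 0.004 -0.014 0 0 0 -1" --pt "0 0.002 -0.014 0 0 0 -1" --pt "0 0.001 -0.01 0 0 0 -1" --pt "0 0 -0.004 0 0 0 -1" --pt "0 0 -0.002 0 0 0 -1" --pt "0 0 0 0 0 0 -1"

```text
clock: 10.05
position: [0.4966, 0.0939, 0.013]
ee_rot: [180.0, 0.0, -10.6]
wrist_force: [-17.4, -1.5, 48.7]
opening: 0.0006
gripper_force: 24.2
```

The fingers are pressing with 49 N at z = 13 mm, so the leaf is down. I'll lift off and look.

Emit:
move_arm --pt "0 0 0.005 0 0 0 -1" --pt "0 0 0.015 0 0 0 -1" --pt "0 0 0.03 0 0 0 -1" --pt "0 0 0.04 0 0 0 -1" --pt "0 0 0.04 0 0 0 -1" --pt "-0.01 0 0.04 0 0 0 -1" --pt "-0.01 0 0.03 0 0 0 -1" --pt "0 0 0 0 0 0 -1"

```text
clock: 10.85
position: [0.478, 0.0941, 0.2153]
ee_rot: [-179.9, -0.3, -10.6]
wrist_force: [-0.1, -0.5, -0.6]
opening: 0.0005
gripper_force: 0.0
```

```bash
python3 - <<'E'
from h import *
c=snap("wrist","pics/w6.png");c=snap("scene","pics/s6.png")
a=cv2.imread("pics/w6.png");b=cv2.resize(cv2.imread("pics/s6.png")[130:250,210:340],(390,360));cv2.imwrite("pics/m6.png",np.hstack([cv2.resize(a,(400,300)),b[60:]]))
s=bot.state();print(s["clock"],s["position"],s["wrist_force"])
E
```

```text
10.95 [0.47715734 0.09360892 0.21176973] [-0.23397861  0.38895839 -0.27021745]
```

View pics/m6.png

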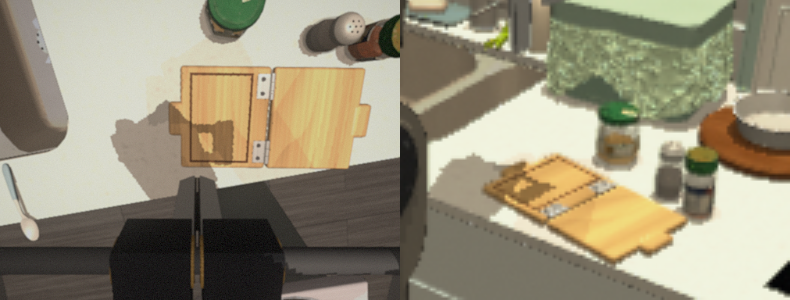

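The leaf lies flat and symmetric about the hinge at (268,118). The jar stands upright past the board's far end at (237,12), the other things have not moved, and the gripper is clear. I'm handing in.

```bash
python3 -c "
from workcell import bot
print(bot.close_job())"
```

```text
the job is handed in; nothing more can be done
None
```

I slid the jar upright to about 27 mm past the required line, turned the leaf over and pressed it flat, and handed the job in at about 11 s; no verdict was returned.

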